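# Check an enamelled hand-mirror frame over the light box

## Robot

A 6-joint arm with a two-finger parallel gripper is mounted at the origin on the work surface. World frame = base frame: x ahead of the robot, y to its left, z up, the work surface at z = 0. Lengths are in m, angles in degrees, forces in N, time in s.
With the tool pointing down it reaches from about 0.375 to 0.975 m from the base axis. Payload 3.8 kg.
Tool frame: the origin (TCP) lies at the very end of the fingers, on their centre line; the grasp point (between the pads) lies 19 mm behind it (arm.grasp_offset is the distance from the TCP to the grasp point, in m); y points along the fingers, z is the direction in which the jaws open and shut, and the axes are right-handed (so a half turn about y gives the same grasp; the last joint's range is limited). The gripper opens to 88 mm and grips with 3 to 60 N. Pads are 18 mm wide; open, the fingers measure 123 mm over their backs; the gripper's body (75 mm by 187 mm) begins 45 mm behind the grasp point.
Start: joints at [68.818, 15.12, 91.902, -0, 72.978, -2.114], TCP at [0.221, 0.638, 0.239] pointing down, gripper open.
Joint ranges: [-150.88, 150.88], [-54.13, 125.18], [17.81, 147.31], [-75.09, 255.09], [0, 152.58], [-146.25, 146.25]. Speed limits (degrees/s): [147.25, 147.25, 180, 180, 180, 180].

## Interface

Orientations are given as a 3x3 rotation matrix whose columns are the frame's x, y, z axes.
In Python, from workcell import arm, claw, kin, viewer gives the robot as it stands. Calls block until the motion is done:
- arm.move_pose(position, orientation): joint-space move of the TCP to a pose.
- arm.movel(position, feed=0.15, frame=None, contact_N=None): straight line of the TCP; frame=None keeps the orientation; feed is the mean speed in m/s. With contact_N (N) it stops when the force on the tool has changed by that much, and returns True; else False.
- arm.set_joints(angles): joint-space move.
- claw.gripper_open() and claw.clamp(): open the fingers fully, or close them until they stop; the grip force is fixed at half the most.
- arm.hold(seconds).
- kin.solve_ik(position, orientation): joint angles nearest the present ones, or None.
- arm.observe(): the state.
- viewer.get_image(name): name is "scene" or "top" or "wrist"; returns the picture (420x560x3 uint8, red, green, blue); there is no depth.
- viewer.camera_model(name): a dict with "vfov" (degrees; the focal length in pixels is half the picture's height over the tangent of half this angle, whatever the lens; pixels are square), "cx", "cy" (the principal point, pixels), "rvec" (rotation vector, rad) and "tvec" (3), from world to camera coordinates, as OpenCV has them; the wrist camera has in their place "hand_eye" (4x4, takes a point from camera to tool coordinates, whose origin is the TCP and whose axes are the tool frame's). Camera axes: x right, y down, z forward; pixel columns grow to the right and rows downward; lengths in m; the calibration is good to about 2 mm. A picture is of the moment at which its call begins: read the wrist's pose just before it. camera_model takes no time and is no camera call.
A pose or a line that the arm cannot do raises arm.PlanningError and nothing moves.
- arm.job_done(): hands the job in, once; it reports no verdict.
The state is a dict: "time": time; "joint_positions": joint angles; "dq": joint speeds; "tau": joint torques, N m; "eef_pos": TCP position; "tool_rot": TCP orientation; "contact_force": force on the tool from outside, world axes, zero at the start; "ft_torque": the same for the moment, N m; "opening": opening from 0.0 (shut) to 1.0 (fully open).
Only numpy, scipy, OpenCV 4.12 (cv2) and the standard library are available. Lean on these libraries where they do the work, as an engineer would, in place of code of your own. Each camera call takes 0.05 s, during which the arm holds its last target.

## Task

I want to look at the enamel of the hand-mirror frame against the light: first clear the light box by stacking its two tins squarely on the blue tin where that stands, one upright column of three in either order. Then lift the frame off its rest by its balance point on the bare neck, carry it level, and finish while still holding it there, level and still, with the middle of its round head about 5 cm above the middle of the light panel. Never let the frame touch the light box, and leave everything else on the bench as it is.

Things in the scene. Friction and masses are not known exactly. Their poses are not given: they have to be found in the camera images.
- tin_blue_mid (a point): closed rectangular slip-lid tin, bare metal with a dark blue patch on the lid and a dark blue band, 66 mm long (its x axis), 46 mm wide (y) and 40 mm tall, about 150 g; the point is its centre, half-way up. It stands alone on the bench, to one side of the light box (left or right), and is the foot of the column.
- tin_magenta_mid (a point): closed rectangular slip-lid tin, bare metal with a magenta patch on the lid and a magenta band, 66 mm long (its x axis), 46 mm wide (y) and 40 mm tall, about 150 g; the point is its centre, half-way up. It starts on the light box.
- tin_green_mid (a point): closed rectangular slip-lid tin, bare metal with a green patch on the lid and a green band, 66 mm long (its x axis), 46 mm wide (y) and 40 mm tall, about 150 g; the point is its centre, half-way up. It starts on the light box.
- panel (a point): middle of the top face of the light box, a fixed flat aluminium box 180 mm (its x) by 250 mm (its y) and 30 mm high with a glowing white panel in its top; z points up
- frame_head (a point): centre of the ring head of the hand-mirror frame, mid-thickness. One brass casting, about 480 g, 10 mm thick, 243 mm long: head 84 mm across with a 52 mm hole and enamel windows; then along +x the bare neck, 14 mm wide, 42 to 80 mm from the head centre; a collar 22 mm wide to 86 mm; an enamelled handle 18 mm wide (knob 24) to 201 mm. z is normal to the frame, up as it lies level
- frame_balance (a point): balance point (centre of mass) of the hand-mirror frame: on the bare neck, 58 mm from the head's centre along +x, half-way through the 10 mm thickness; the axes are those of the frame (x along the handle, y across the neck)
- rest: fixed wooden rest under the frame, left or right of the light box: a board 190 by 90 by 12 mm with two cork-topped bars 14 mm wide, tops 42 mm above the bench, one under the middle of the head, one 130 mm from it under the handle; the neck is free between them, 30 mm of air below. Origin on the bench under the head-end bar, x along the board to the other bar
- palette: brass palette 230 by 97 mm, 8 mm high, with a row of wells, lying beyond the light box; bystander; origin under the wells' part
- mortar: small white grinding bowl, 84 mm across, 38 mm high, on the robot's side of the light box; bystander; origin under its middle
- blue_cup: empty blue rinsing cup, 64 mm across, 55 mm high, beyond the light box; bystander; origin under its middle
- jar_amber: amber glass jar 48 mm across, 62 mm high; bystander; origin under its middle
- jar_white: clear jar with white cap, 52 mm across, 70 mm high; bystander; origin under its middle
- bench_block: flat square steel block 64 by 64 mm, 19 mm high, on the robot's side of the light box; bystander; origin under its middle
- ring_gauge: small steel ring stand: a round foot 56 mm across with a tapered post, 62 mm high; bystander; origin under its middle

How it is judged:
By the outcome, as a careful person would: the job done as asked, in the order asked, and still so for the second after the job is handed in, while the arm keeps its last pose, push and grip.
It also fails if it takes over 72 s, if anything falls off the work surface, if the arm or the gripper's body presses on something with over 40 N, if the wrist force passes 120 N, or if a joint passes its speed limit or range.

## Working session

There is one attempt and no reset: what is moved stays moved. The work goes in short steps, each a Python script; the robot and the scene stay as the last script left them, time stands still between calls to the robot, and variables do not carry over. Pictures are saved under pics/ and viewed, and the job is handed in when it is done.

```bash
ls; mkdir -p pics; python3 - <<'E'
from workcell import arm, claw, kin, viewer
import cv2
for n in ("scene","top","wrist"):
    im=viewer.get_image(n); cv2.imwrite(f"pics/{n}0.png",im[:,:,::-1]); print(n,viewer.camera_model(n))
s=arm.observe(); print(s, arm.grasp_offset)
E
```

```text
pics
scene {'vfov': 43.96076751443269, 'cx': 276.2487309323448, 'cy': 205.39929440868005, 'rvec': array([ 1.56620029,  1.74040969, -0.90511177]), 'tvec': array([ 0.05653183, -0.28361075,  1.71336991])}
top {'vfov': 57.200589565148086, 'cx': 276.9637086052883, 'cy': 207.6302172040305, 'rvec': array([ 2.14705034, -2.20965946,  0.10047863]), 'tvec': array([0.01334662, 0.56931117, 1.04851915])}
wrist {'vfov': 71.2125489803704, 'cx': 282.6884741669585, 'cy': 208.18469052613463, 'hand_eye': array([[-1.05696299e-04,  9.66726067e-01,  2.55813799e-01,
        -6.47248145e-02],
       [-5.50506500e-05, -2.55813806e-01,  9.66726070e-01,
        -1.46224169e-01],
       [ 9.99999993e-01,  8.80966516e-05,  8.02574708e-05,
         7.66983836e-04],
       [ 0.00000000e+00,  0.00000000e+00,  0.00000000e+00,
         1.00000000e+00]])}
{'time': 0.15, 'joint_positions': array([ 6.88188963e+01,  1.51593830e+01,  9.19629670e+01,  1.77076818e-03,
        7.29804860e+01, -2.11365573e+00]), 'dq': array([-0.05298972, -0.24355844, -0.18776416, -0.07623185,  0.09398392,
       -0.11522222]), 'tau': array([-2.33142664e-04, -5.02855968e+01, -3.57467580e+01,  7.28700240e-02,
        2.50909897e-02, -1.04851947e-04]), 'eef_pos': array([0.22029062, 0.63744154, 0.23767536]), 'tool_rot': array([[ 9.45131669e-01, -6.76056745e-04,  3.26688952e-01],
       [-3.26689638e-01, -1.66289451e-03,  9.45130211e-01],
       [-9.57123902e-05, -9.99998389e-01, -1.79251499e-03]]), 'contact_force': array([ 0.50580306,  0.36970737, -0.41310081]), 'ft_torque': array([ 0.00319277, -0.01914378, -0.01866277]), 'opening': 0.9987197041242614} 0.0187
```

View pics/top0.png

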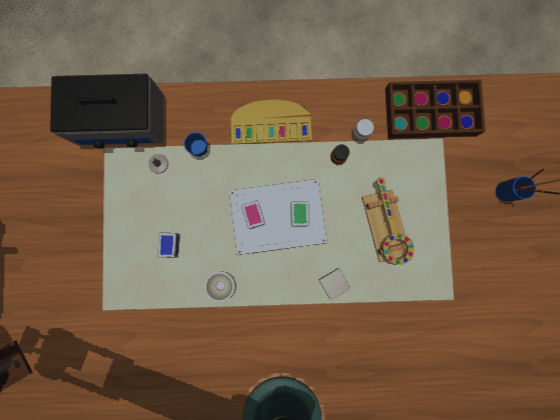

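View pics/scene0.png

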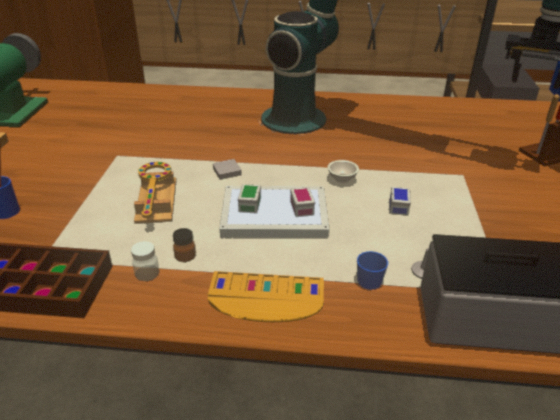

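View pics/wrist0.png

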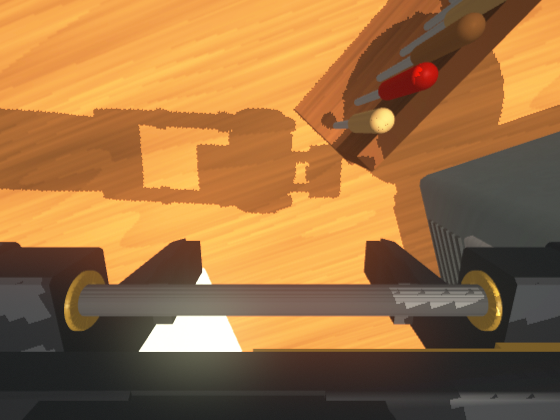

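The top view has the blue tin at (168,245), magenta at (253,215), green at (300,214). The frame head is at (397,249), with its handle running up to (380,182). I'll measure these on enlarged crops.

```bash
cat > h.py <<'E'
import numpy as np, cv2
from scipy.spatial.transform import Rotation as Ro
from workcell import arm, claw, kin, viewer
def f_of(m): return 210/np.tan(np.radians(m['vfov'])/2)
def ext(name, st=None):
    """R (cam->world), C"""
    m=viewer.camera_model(name)
    if name!='wrist':
        R=Ro.from_rotvec(m['rvec']).as_matrix(); return m,R.T,-R.T@m['tvec']
    H=m['hand_eye']; T=np.eye(4); T[:3,:3]=st['tool_rot']; T[:3,3]=st['eef_pos']
    W=T@H; return m,W[:3,:3],W[:3,3]
def unproj(name,uv,z,st=None):
    m,R,C=ext(name,st); uv=np.atleast_2d(np.asarray(uv,float)); f=f_of(m)
    d=np.c_[(uv[:,0]-m['cx'])/f,(uv[:,1]-m['cy'])/f,np.ones(len(uv))]@R.T
    return C+d*((z-C[2])/d[:,2])[:,None]
def proj(name,P,st=None):
    m,R,C=ext(name,st); p=(np.atleast_2d(P)-C)@R; f=f_of(m)
    return np.c_[m['cx']+f*p[:,0]/p[:,2],m['cy']+f*p[:,1]/p[:,2]]
E
python3 - <<'E'
import cv2,numpy as np
im=cv2.imread('pics/top0.png')
def crop(u,v,w,h,s): return cv2.resize(im[v:v+h,u:u+w],None,fx=s,fy=s,interpolation=cv2.INTER_CUBIC)
cv2.imwrite('pics/c_box.png',crop(225,172,110,88,7))
cv2.imwrite('pics/c_frame.png',crop(350,170,75,100,6))
cv2.imwrite('pics/c_blue.png',crop(145,225,50,40,10))
from h import *
for n,uv,z in (("blue",(168,245),.04),("mag",(253,215),.07),("grn",(300,214),.07),("head",(397,249),.047),("knob",(380,182),.047)): print(n,unproj('top',uv,z))
E
```

```text
blue [[0.47453602 0.29654206 0.04      ]]
mag [[0.54762058 0.06164071 0.07      ]]
grn [[ 0.54670129 -0.06367374  0.07      ]]
head [[ 0.44586227 -0.32444234  0.047     ]]
knob [[ 0.63010875 -0.28799296  0.047     ]]
```

View pics/c_box.png

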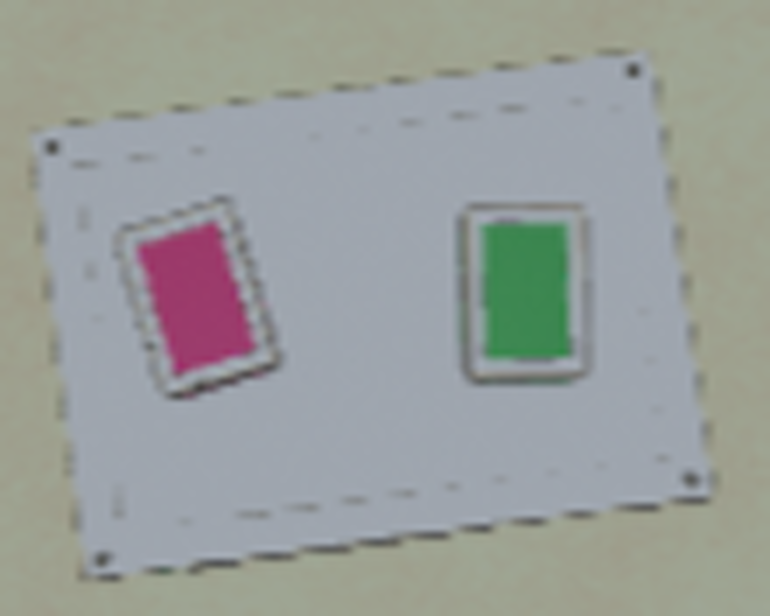

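View pics/c_frame.png

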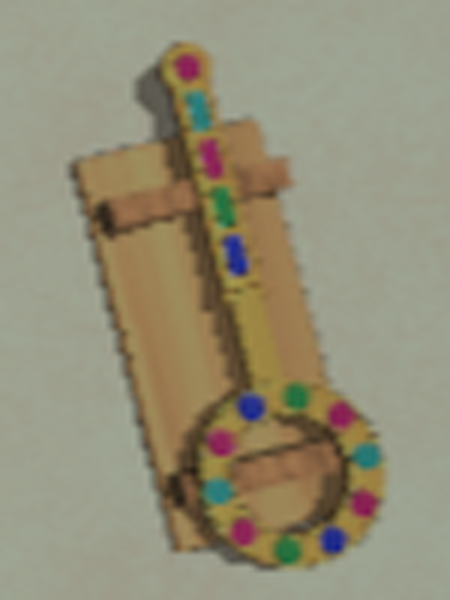

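View pics/c_blue.png

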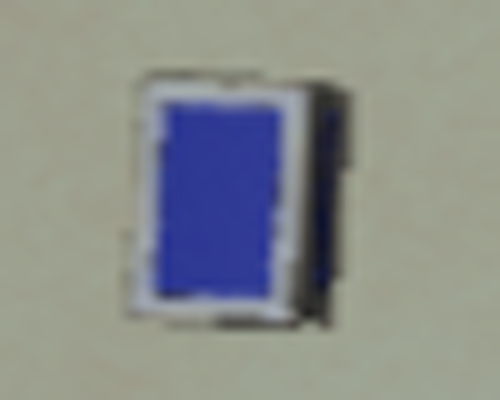

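```bash
cat >> h.py <<'E'
def patch(im,color,name,z,st=None,win=None):
    hsv=cv2.cvtColor(im,cv2.COLOR_RGB2HSV).astype(int); h,s,v=hsv[...,0],hsv[...,1],hsv[...,2]
    lo,hi={'blue':(112,130),'mag':(155,177),'grn':(50,75)}[color]
    m=((h>=lo)&(h<=hi)&(s>90)&(v>50)).astype(np.uint8)
    if win: 
        k=np.zeros_like(m);u0,v0,u1,v1=win;k[v0:v1,u0:u1]=1;m*=k
    n,l,stt,c=cv2.connectedComponentsWithStats(m)
    i=1+np.argmax(stt[1:,4]); ys,xs=np.nonzero(l==i)
    P=unproj(name,np.c_[xs,ys],z,st)[:,:2]
    rect=cv2.minAreaRect((P*1000).astype(np.float32))
    c=P.mean(0); 
    box=cv2.boxPoints(rect); e=[box[1]-box[0],box[2]-box[1]]; L=max(e,key=np.linalg.norm)
    a=np.degrees(np.arctan2(L[1],L[0])); a=(a+90)%180-90
    w,V=np.linalg.eigh(np.cov(P.T)); a2=np.degrees(np.arctan2(V[1,1],V[0,1])); a2=(a2+90)%180-90
    return c,np.array(rect[0])/1000,a,a2,sorted(rect[1]),len(xs)
E
python3 - <<'E'
from h import *
im=cv2.imread('pics/top0.png')[:,:,::-1].copy()
print('blue',patch(im,'blue','top',.04,win=(145,225,176,265)))
print('mag',patch(im,'mag','top',.07,win=(235,190,280,240)))
print('grn',patch(im,'grn','top',.07,win=(280,190,320,240)))
def src(c,s,u,v): return (np.array(c,float)+.5)/s-.5+[u,v]
b=src([(35,130),(645,52),(712,498),(84,577)],7,225,172)
B=unproj('top',b,.03); print(B.round(4)); print('panel',B.mean(0), [np.linalg.norm(B[i]-B[i-1]).round(4) for i in range(4)])
y=(B[0]-B[1]+B[3]-B[2]);x=(B[0]-B[3]+B[1]-B[2]); print(np.degrees(np.arctan2(-y[0],y[1])),np.degrees(np.arctan2(x[1],x[0])))
fr=src([(293,478),(260,335),(236,256),(222,207),(211,159),(198,111),(187,68)],6,350,170)
F=unproj('top',fr,.052); print(F.round(4)); print([np.linalg.norm(q-F[0]).round(4) for q in F])
E
```

```text
blue (array([0.47564074, 0.3014484 ]), array([0.47581009, 0.30122888]), np.float32(-3.728302), np.float64(-2.3945874041766615), [31.592018127441406, 51.906639099121094], 227)
mag (array([0.5500072 , 0.06273013]), array([0.54997003, 0.06278954]), np.float32(16.91185), np.float64(16.13763908962295), [31.143888473510742, 50.77640151977539], 224)
grn (array([ 0.54992428, -0.06291373]), array([ 0.54946661, -0.06246439]), np.float32(-1.8768692), np.float64(1.1961097309878994), [29.404165267944336, 48.24592208862305], 221)
[[ 0.6217  0.1275  0.03  ]
 [ 0.6461 -0.1163  0.03  ]
 [ 0.4682 -0.1359  0.03  ]
 [ 0.4445  0.1115  0.03  ]]
panel [ 0.54511511 -0.00330896  0.03      ] [np.float64(0.1779), np.float64(0.245), np.float64(0.179), np.float64(0.2486)]
5.598392569335288 5.730398663355611
[[ 0.4452 -0.3267  0.052 ]
 [ 0.5098 -0.3154  0.052 ]
 [ 0.5458 -0.3065  0.052 ]
 [ 0.5682 -0.3014  0.052 ]
 [ 0.5903 -0.2975  0.052 ]
 [ 0.6124 -0.2928  0.052 ]
 [ 0.6323 -0.2888  0.052 ]]
[np.float64(0.0), np.float64(0.0655), np.float64(0.1026), np.float64(0.1256), np.float64(0.1479), np.float64(0.1706), np.float64(0.1909)]
```

```bash
cat >> h.py <<'E'
def Rdown(a):
    a=np.radians(a); c,s=np.cos(a),np.sin(a)
    return np.array([[c,0,-s],[s,0,c],[0,-1,0]])
def snap(tag):
    st=arm.observe(); im=viewer.get_image('wrist'); cv2.imwrite(f'pics/{tag}.png',im[:,:,::-1]); return st,im
E
python3 - <<'E'
from h import *
arm.move_pose([.475,.301,.22],Rdown(-3)); st,im=snap('w_blue'); print(st['time'],st['eef_pos'],np.abs(st['dq']).max()); print(patch(im,'blue','wrist',.04,st,win=(0,0,560,245)))
arm.move_pose([.55,.0628,.22],Rdown(16.5)); st,im=snap('w_mag'); print(st['time'],st['eef_pos'],np.abs(st['dq']).max()); print(patch(im,'mag','wrist',.07,st,win=(0,0,560,245)))
print(patch(im,'grn','wrist',.07,st,win=(0,0,560,245)))
E
```

```text
1.7083 [0.4748431  0.30175068 0.22015453] 0.4438358221035859
(array([0.47595366, 0.30064391]), array([0.47689725, 0.30073129]), np.float32(-3.7469254), np.float64(-3.1691442859972767), [32.44063186645508, 51.085838317871094], 1282)
2.7417 [0.5499412  0.06376188 0.21996257] 1.0303852174441697
(array([0.55020869, 0.06254309]), array([0.55066351, 0.06289848]), np.float32(15.671997), np.float64(15.155962236464433), [31.748018264770508, 51.142364501953125], 1535)
(array([ 0.54919622, -0.06348399]), array([ 0.54974524, -0.06355666]), np.float32(-0.606369), np.float64(-0.4959166769284593), [32.84955978393555, 51.163978576660156], 1685)
```

View pics/w_mag.png

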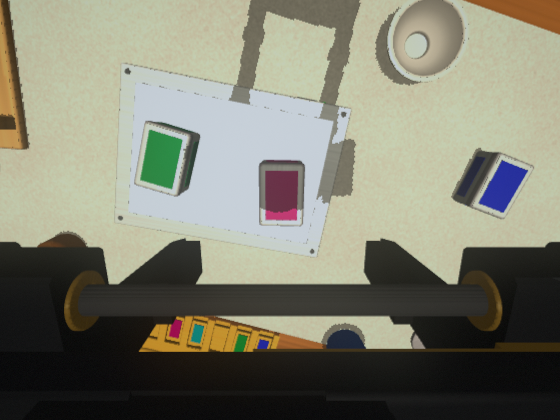

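View pics/w_blue.png

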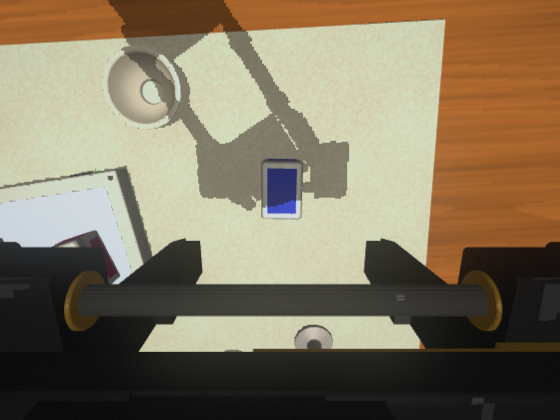

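Top and wrist agree within 1 mm on all three tins: wrist pixels magenta (282,194), green (162,158), and blue (282,190) in its own picture. Next I'll move magenta.

```bash
python3 - <<'E'
from h import *
B=unproj('wrist',[(122,64),(350,108),(316,257),(115,220)],.03,dict(eef_pos=np.array([0.5499412,0.06376188,0.21996257]),tool_rot=Rdown(16.5)))
print(B.round(4),B.mean(0),[np.linalg.norm(B[i]-B[i-1]).round(4) for i in range(4)])
P=[.5502,.0627]; a=15.8
arm.movel([*P,.10],feed=.2,frame=Rdown(a)); arm.movel([*P,.041],feed=.1)
s=arm.observe(); print(s['eef_pos'],s['contact_force'])
claw.clamp(); s=arm.observe(); print(s['time'],s['opening']*88,s['contact_force'],s['eef_pos'])
arm.movel([*P,.15],feed=.2); s=arm.observe(); print(s['time'],s['opening']*88,s['contact_force'])
im=viewer.get_image('scene'); cv2.imwrite('pics/s1.png',im[:,:,::-1])
E
```

```text
[[ 0.4713 -0.1352  0.03  ]
 [ 0.4446  0.1091  0.03  ]
 [ 0.6217  0.1284  0.03  ]
 [ 0.6446 -0.1176  0.03  ]] [ 0.54554104 -0.00382514  0.03      ] [np.float64(0.1742), np.float64(0.2458), np.float64(0.1782), np.float64(0.247)]
[0.55069637 0.06267206 0.04142254] [ 0.10374321 -0.30870044 -0.10854105]
4.9917 45.49123993841866 [-0.06337194  0.40677936  1.08171941] [0.55023184 0.06270475 0.04108634]
5.6833 45.88208639188986 [-0.75895799 -0.22669575 -1.05352469]
```

View pics/s1.png

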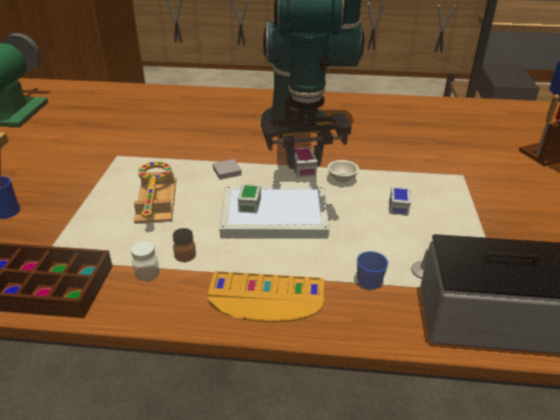

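Magenta is held (305,160) and the panel middle agrees between both cameras. Now I'll place it on blue, watching for contact.

```bash
python3 - <<'E'
from h import *
P=[.4764,.3009]; a=-3.4
arm.move_pose([*P,.12],Rdown(a)); arm.movel([*P,.062],feed=.15); arm.hold(.15)
s=arm.observe(); print(s['time'],s['eef_pos'])
c=arm.movel([*P,.049],feed=.02,contact_N=4); s=arm.observe(); print(c,s['time'],s['eef_pos'],s['contact_force'])
claw.gripper_open(); s=arm.observe(); print(s['time'],s['opening'])
arm.movel([*P,.13],feed=.2); arm.movel([*P,.22],feed=.3); st,im=snap('w_m1'); print(st['time'],patch(im,'mag','wrist',.08,st,win=(0,0,560,245)))
E
```

```text
7.4 [0.47776832 0.30127772 0.0635518 ]
True 7.95 [0.47622589 0.30090146 0.05109809] [-0.13180386 -0.54947925  3.89566665]
8.7083 1.0021165027428973
9.7083 (array([0.47618204, 0.30151239]), array([0.47658743, 0.30146262]), np.float32(-3.3793106), np.float64(-3.2351537884644586), [32.64298629760742, 50.12680435180664], 1646)
```

View pics/w_m1.png

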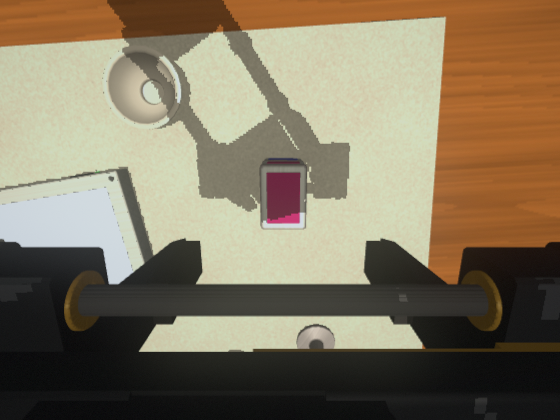

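Magenta sits squarely on blue, at patch (283,198), within about 1 mm. Green is next.

```bash
python3 - <<'E'
from h import *
P=[.5496,-.0632]; a=-0.5
arm.move_pose([*P,.20],Rdown(a)); st,im=snap('w_g0'); print(patch(im,'grn','wrist',.07,st,win=(0,0,560,245)))
c,_,aa,_,_,_=r=patch(im,'grn','wrist',.07,st,win=(0,0,560,245))
if np.linalg.norm(c-P)<.004: P=list((c+P)/2)
arm.movel([*P,.09],feed=.2); arm.movel([*P,.041],feed=.1)
s=arm.observe(); print(s['eef_pos'],s['contact_force'])
claw.clamp(); arm.movel([*P,.16],feed=.2); s=arm.observe(); print(s['time'],s['opening']*88,s['contact_force'])
P=[.4764,.3010]; a=-3.4
arm.move_pose([*P,.16],Rdown(a)); arm.movel([*P,.102],feed=.15); arm.hold(.15)
s=arm.observe(); print(s['time'],s['eef_pos'],s['opening']*88)
if s['opening']*88>42:
    c=arm.movel([*P,.089],feed=.02,contact_N=4); s=arm.observe(); print(c,s['time'],s['eef_pos'],s['contact_force'])
    claw.gripper_open(); arm.movel([*P,.17],feed=.2); arm.movel([*P,.26],feed=.3); st,im=snap('w_g1'); print(st['time'],patch(im,'grn','wrist',.12,st,win=(0,0,560,245)))
E
```

```text
(array([ 0.54923977, -0.06314948]), array([ 0.54982843, -0.06297197]), np.float32(-1.3370743), np.float64(-1.6928248880190608), [31.701801300048828, 51.04051971435547], 1735)
[ 0.54982542 -0.06327732  0.04136349] [-0.13762934 -0.1744697   0.53339203]
13.9917 45.66886447695559 [-0.63368008  0.8529634  -1.58071561]
16.0667 [0.47766921 0.30140086 0.10355554] 45.59812046091855
True 16.6167 [0.47639898 0.30102279 0.09109939] [-0.20517968 -0.17509987  4.13598557]
18.375 (array([0.47600654, 0.30180991]), array([0.47656128, 0.30150793]), np.float32(-3.3813477), np.float64(-3.209497538410119), [32.54943084716797, 50.118408203125], 1614)
```

```bash
python3 - <<'E'
from h import *
arm.move_pose([.502,-.315,.22],Rdown(11.4)); st,im=snap('w_f0'); print(st['time'],st['eef_pos'].tolist())
im=viewer.get_image('scene'); cv2.imwrite('pics/s2.png',cv2.resize(im[130:260,80:460,::-1],None,fx=2,fy=2))
E
```

```text
20.6333 [0.5024342433627687, -0.31424879096877256, 0.22000829113300532]
```

View pics/w_f0.png

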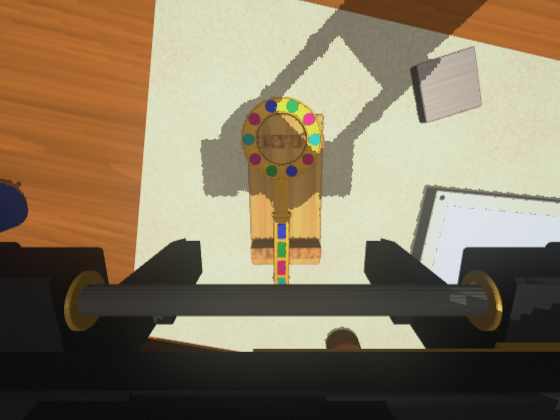

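View pics/s2.png

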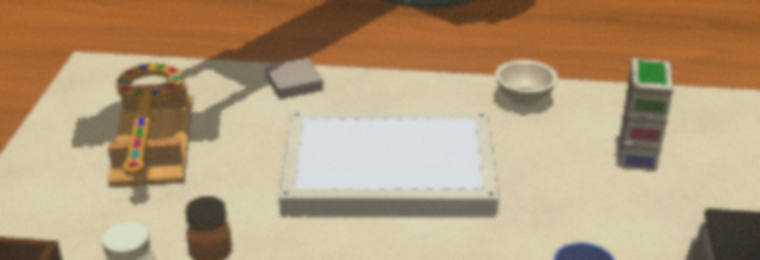

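The column is upright at (645,115) in the enlarged scene. In the wrist view, the frame's head is at (282,138) and its collar at (282,217). I'll compute the balance point from a larger crop.

```bash
python3 - <<'E'
from h import *
im=cv2.imread('pics/w_f0.png'); cv2.imwrite('pics/c_f.png',cv2.resize(im[90:290,225:340],None,fx=3,fy=3,interpolation=cv2.INTER_CUBIC))
st=dict(eef_pos=np.array([0.5024342433627687,-0.31424879096877256,0.22000829]),tool_rot=Rdown(11.4))
h=unproj('wrist',(282.3,138),.052,st)[0]; col=unproj('wrist',(282,216),.052,st)[0]; g=unproj('wrist',(281.5,267),.052,st)[0]
E=unproj('wrist',[(242,138),(323,138),(282,97),(282,179)],.052,st); print(E.round(4),E.mean(0))
for p in (h,col,g): print(p.round(4),np.linalg.norm(p-h))
print(np.degrees(np.arctan2(*(g-h)[1::-1])))
u=(g-h)/np.linalg.norm(g-h); print('bal',h+.058*u)
E
```

```text
[[ 0.4549 -0.3668  0.052 ]
 [ 0.4382 -0.284   0.052 ]
 [ 0.4073 -0.3338  0.052 ]
 [ 0.4889 -0.3174  0.052 ]] [ 0.44734458 -0.32550635  0.052     ]
[ 0.4466 -0.3256  0.052 ] 0.0
[ 0.5297 -0.3092  0.052 ] 0.08470264042886434
[ 0.5908 -0.2975  0.052 ] 0.1468949866841067
11.021414246474004
bal [ 0.50355456 -0.31450966  0.052     ]
```

View pics/c_f.png

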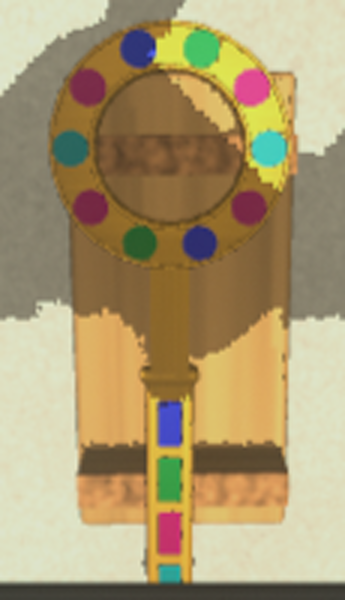

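```bash
python3 - <<'E'
from h import *
P=[.5034,-.3147]; R=Rdown(11.2)
arm.movel([*P,.10],feed=.2,frame=R); arm.movel([*P,.0285],feed=.08); arm.hold(.2)
s=arm.observe(); print(s['time'],s['eef_pos'],s['contact_force'])
claw.clamp(); s=arm.observe(); print(s['time'],s['opening']*88,s['contact_force'],s['ft_torque'])
arm.movel([*P,.06],feed=.05); arm.movel([*P,.12],feed=.12); arm.hold(.2); s,im=snap('w_f1'); print(s['time'],s['opening']*88,s['contact_force'],s['ft_torque'],s['eef_pos'])
im=viewer.get_image('scene'); cv2.imwrite('pics/s3.png',cv2.resize(im[100:240,80:280,::-1],None,fx=4,fy=4,interpolation=cv2.INTER_CUBIC))
E
```

```text
22.725 [ 0.50387026 -0.31502184  0.02922579] [-0.49116873 -0.51802051  0.61586175]
23.85 13.090626033712478 [ 0.69586191 -0.58648632 -0.49134511] [-0.13182837 -0.06325803  0.03320996]
25.4833 13.166634984983851 [-0.42663979  0.44889119 -5.46410066] [ 0.03492992  0.02073699 -0.01897521] [ 0.50256814 -0.31409453  0.11858055]
```

View pics/w_f1.png

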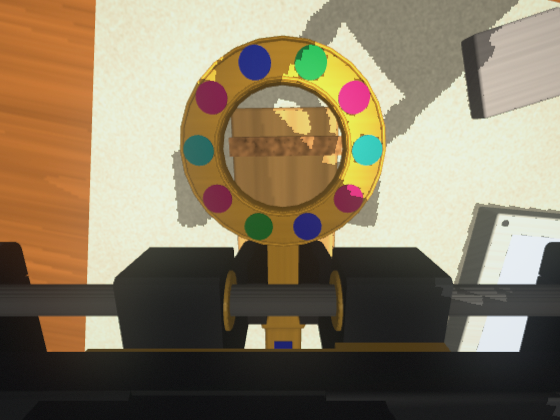

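View pics/s3.png

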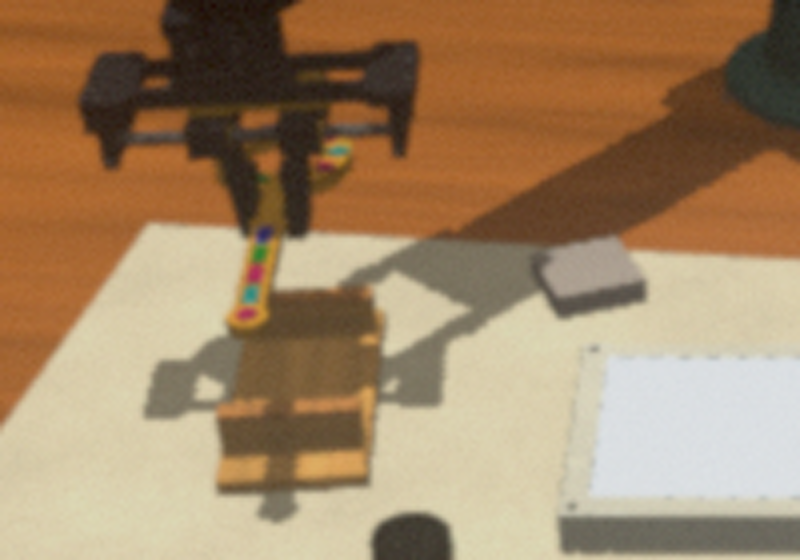

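```bash
python3 - <<'E'
from h import *
im=cv2.imread('pics/w_f1.png'); hsv=cv2.cvtColor(im,cv2.COLOR_BGR2HSV)
seed=[(199,150),(367,150),(255,62),(311,62),(354,98),(211,97),(217,198),(349,198),(259,226),(307,226)]
st=None
R=Rdown(11.2); st=dict(eef_pos=np.array([0.50256814,-0.31409453,0.11858055]),tool_rot=R)
hh=hsv[...,0].astype(int); brass=((hh>12)&(hh<32)&(hsv[...,1]>60))
uv=[]
for u,v in seed:
    h0=hh[v,u]; m=((np.abs(hh-h0)<9)|(np.abs(hh-h0)>171))&(hsv[...,1]>70)
    k=np.zeros_like(m); k[v-20:v+20,u-20:u+20]=1; m=(m&k).astype(np.uint8)
    l=cv2.connectedComponents(m)[1]; ys,xs=np.nonzero(l==l[v,u])
    (cx,cy),r=cv2.minEnclosingCircle(np.c_[xs,ys].astype(np.float32)); uv.append((xs.mean(),ys.mean())); print((u,v),np.round((xs.mean(),ys.mean()),1),len(xs),round(r,1))
m,Rc,C=ext('wrist',st); f=f_of(m); K=np.array([[f,0,m['cx']],[0,f,m['cy']],[0,0,1]])
# plane scale: gem circle radius with known 26..42 -> ~34
uv=np.array(uv)
X=unproj('wrist',uv,st['eef_pos'][2]+.0187+.005,st)
L=(X-[*st['eef_pos'][:2],0])@R; xy=np.c_[L[:,0],L[:,2]]; 
c=xy.mean(0); print('centre rel TCP (tool x,z) mm',c*1000,'radii',np.linalg.norm(xy-c,axis=1).round(4)*1000)
from scipy.optimize import least_squares
# model: ring centre (tool frame), radius .034, pitch, roll; phase 
def res(p,r=.034):
    cx,cz,cy,pi,ro,ph=p
    a=ph+np.round((np.arctan2(xy[:,1]-c[1],xy[:,0]-c[0])-np.pi/10)/(np.pi/5))*np.pi/5+np.pi/10
    x=r*np.cos(a); z=r*np.sin(a); y=pi*x+ro*z
    T=np.c_[cx+x,cy+y,cz+z]@R.T+st['eef_pos']
    return (proj('wrist',T,st)-uv).ravel()
for r in (.033,.034,.035):
    q=least_squares(res,[c[0],c[1],-.0237,0,0,0],args=(r,)); print(r,(q.x[:3]*1000).round(2),np.degrees(q.x[3:]).round(2),np.sqrt(np.mean(q.fun**2)).round(2))
E
```

```text
(199, 150) [198.1 149.9] 689 15.3
(367, 150) [366.8 149.7] 704 15.6
(255, 62) [254.3  62. ] 875 17.5
(311, 62) [310.5  62. ] 865 17.3
(354, 98) [353.8  96.9] 808 16.7
(211, 97) [211.   97.1] 803 16.5
(217, 198) [217.1 198.2] 617 14.3
(349, 198) [348. 198.] 625 14.5
(259, 226) [258.3 226.1] 549 13.5
(307, 226) [307. 226.] 570 13.6
centre rel TCP (tool x,z) mm [-56.81262469   0.25145653] radii [34.6 34.6 34.6 34.6 34.6 34.6 34.6 34.6 34.6 34.6]
0.033 [-57.17   0.26 -29.48] [0.05 0.11 0.08] 0.03
0.034 [-56.95   0.26 -25.94] [0.05 0.11 0.08] 0.03
0.035 [-56.73   0.26 -22.41] [0.05 0.11 0.08] 0.03
```

The fit shows the frame level in the grip to about 0.1°, with its head 57 mm from the TCP (58 expected). I'll carry it on straight lines.

```bash
python3 - <<'E'
from h import *
a=11.2; R=Rdown(a); d=.0573*np.array([np.cos(np.radians(a)),np.sin(np.radians(a))])
T=np.array([.5453,-.0036])+d; z=.08-.0187
p=arm.observe()['eef_pos']
arm.movel([p[0],p[1],.15],feed=.1,frame=R)
arm.movel([*T,.15],feed=.12,frame=R); arm.hold(.3)
arm.movel([*T,z+.02],feed=.06); arm.movel([*T,z],feed=.03); arm.hold(.5)
s,im=snap('w_end'); print(s['time'],s['opening']*88,s['contact_force'],s['eef_pos'],z,T,np.abs(s['dq']).max()); print(s['tool_rot'].round(4))
for n in('scene','top'): cv2.imwrite(f'pics/end_{n}.png',viewer.get_image(n)[:,:,::-1])
h=s['eef_pos']-s['tool_rot'][:,0]*.0573; print('head',h[:2])
E
```

```text
31.9 13.247373493597342 [ 0.36419894 -0.68680579 -5.30796244] [0.6015279  0.00754016 0.06137073] 0.0613 [0.60150873 0.00752963] 0.08490639606342952
[[ 9.809e-01  1.000e-04 -1.943e-01]
 [ 1.943e-01 -0.000e+00  9.809e-01]
 [ 1.000e-04 -1.000e+00 -0.000e+00]]
head [ 0.54531977 -0.00359253]
```

View pics/w_end.png

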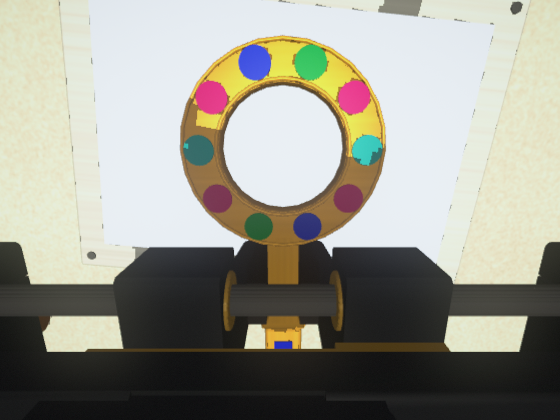

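View pics/end_scene.png

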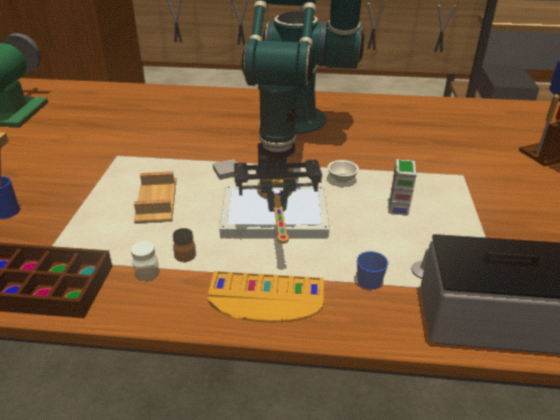

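View pics/end_top.png

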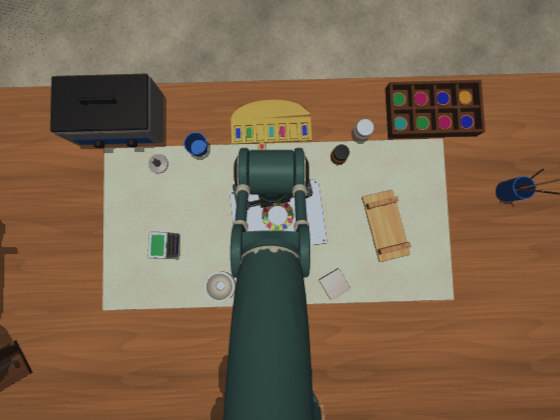

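The head is over the panel at (277,216) in the top view. In the wrist picture it sits exactly as it did after the lift, so it hasn't slipped. The column is intact at (403,187) in the scene view and nothing else has moved. Before handing in, I'll check with the independent top camera.

```bash
python3 - <<'E'
from h import *
im=cv2.imread('pics/end_top.png')
cv2.imwrite('pics/c_end.png',cv2.resize(im[195:240,250:305],None,fx=10,fy=10,interpolation=cv2.INTER_CUBIC))
print(proj('top',[.5453,-.0036,.085]))
E
```

```text
[[277.52178433 214.77869615]]
```

View pics/c_end.png

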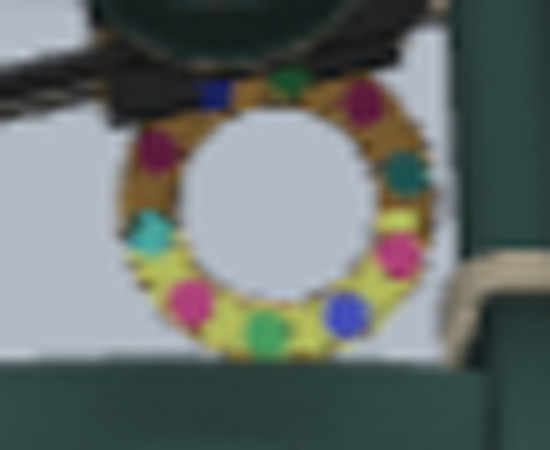

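```bash
python3 - <<'E'
from h import *
s=arm.observe(); print(s['time'],s['eef_pos'],s['opening']*88); arm.job_done()
E
```

```text
32.05 [0.60149483 0.00754002 0.0613077 ] 13.247875025886145
the job is handed in; nothing more can be done
```

The job is done and was handed in at 32.05 s of the 72 s allowed. The arm is still holding the frame level over the light panel.

- **Column:** I stacked magenta and then green on the blue tin where it stood. Lid centres agree to about 1 mm and angles to under 1°, and the column was upright in the last pictures.
- **Grip and level:** I gripped the bare neck within about 1 mm of the balance point. After the lift, the frame was level to about 0.1°. I carried it in straight lines with the tool kept upright. In the last wrist picture the frame sat in the grip just as it did after the lift.
- **Final position:** The head centre is at about (0.545, −0.004) m, 5 cm above the panel middle. The top camera agrees within about 0.5 mm, though calibration is only good to about 2 mm.
- **Everything else:** The frame was carried well clear of the light box, and the bystanders look unmoved in the last pictures. No checks failed or disagreed.

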